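# Replace the rejected part of an amplifier repair kit

## Robot

A 6-joint arm with a two-finger parallel gripper is mounted at the origin on the work surface. World frame = base frame: x ahead of the robot, y to its left, z up, the work surface at z = 0. Lengths are in mm, angles in rad, forces in N, time in s.
With the tool pointing down it reaches from about 350 to 775 mm from the base axis. Payload 7.3 kg.
Tool frame: the origin (TCP) lies midway between the tips of the shut fingers; the grasp point (between the pads) lies 19 mm behind it; z points along the fingers, y is the line along which they close (so a half turn about z gives the same grasp; the last joint's range is limited). The gripper opens to 92 mm and grips with 3 to 60 N. Pads are 19 mm wide; open, the fingers measure 130 mm over their backs; the gripper's body (75 mm by 190 mm) begins 47 mm behind the grasp point.
Start: joints at [1.157, 0.342, 1.524, -0, 1.275, -0.146], TCP at [138.905, 506.311, 226.741] pointing down, gripper open.
Joint ranges: [-2.53, 2.53], [-0.77, 2.02], [0.04, 2.7], [-1, 4.14], [0.28, 2.66], [-3.11, 3.11]. Speed limits (rad/s): [2.57, 2.57, 3.14, 3.14, 3.14, 3.14].

## Interface

Orientations are given as a unit quaternion [x, y, z, w].
In Python, from bench import status, vision, job_done gives the robot as it stands.
- The arm moves only by the tool drive_tool, never from a script. Its argument "plan" is text: rows parted by semicolons, each of 4 numbers parted by spaces: the shift along the tool's x, y, z in mm, then the turn about the tool's z in degrees. A call has 1 to 8 rows; each row shifts and turns the commanded pose from where the row before left it, along the tool's axes as they then stand; what a row does not reach is not made up. A row lasts 1/8 s, in which the tool goes at most 62.5 mm and 10.7 degrees, less where a joint would pass 70% of its speed; a pose out of reach is approached as far as the arm can. A call is refused whole if a number of a shift passes 62.5 or a number of a turn 10.7, either way. A call with a gripper value outside its range is refused whole. "grip" is the finger opening in mm, from 0 to 91.8, set as the call begins (left out, the last holds). The fingers move at their own pace and stop on an object; "newtons" is the grip in N (left out, the last holds). Time passes only in rows, so rows that do not move let the fingers close. It gives the time, the measured TCP pose, the force, the opening and the grip force at its end, in the units of the state.
- status.sense(): the state, without advancing time (a new reading comes with each control period).
- vision.camera(name): name is "scene" or "top" or "wrist"; returns a dict with "frame" (384x512x3 uint8, blue, green, red), "mtx" (3x3 intrinsics, pixels), "xyz" and "attitude" of the camera in the world. Camera axes: x right, y up, looking along -z (the intrinsics and any distortion apply to the point x, -y, -z); pixel columns grow to the right and rows downward; lengths in mm; the calibration is good to about 2 mm. A picture is of the moment at which its call begins. There is no depth.
- job_done(): hands the job in; it is judged then, once.
The state is a dict: "t": time; "joint_pos": joint angles; "qvel": joint speeds; "joint_efforts": joint torques, N m; "eef_pos": TCP position; "orientation": TCP orientation; "contact_force": force on the tool from outside, world axes, zero at the start; "wrist_torque": the same for the moment, N m; "finger_gap": finger opening in mm; "grasp_force": force on a finger pad.
Only numpy, scipy, OpenCV 4.12 (cv2) and the standard library are available. Lean on these libraries where they do the work, as an engineer would, in place of code of your own. Each camera call takes 0.05 s, during which the arm holds its last target. There are 200 camera calls.

## Task

The box on the bench is to hold one capacitor, one heat sink and one transformer, but one of the three was rejected and stands on the pink mat. Take the spare of that same kind from the sloping rack and set it down upright on the box's floor in the gap between the other two; do not drop it in. Leave the rejected part, the other parts and the other things on the bench where they are.

Things in the scene. Friction and masses are not known exactly. Their poses are not given: they have to be found in the camera images.
- can_old: Old part: can capacitor: plain aluminium cylinder with a black top, diameter 54, 92 mm tall, two brass terminals on top reach 100 mm. Origin: centre of its underside, z along its height. About 0.25 kg. Stands at one end of the box or, if rejected, on the pink mat; axes parallel to the box's.
- sink_old: Old part: finned aluminium heat sink: block 54 x 54, 90 mm tall, upright fins parallel to its y-z plane, so its x faces are flat. Origin: centre of its underside, z along its height. About 0.40 kg. Stands at one end of the box or, if rejected, on the pink mat; axes parallel to the box's.
- trafo_old: Old part: transformer: laminated steel core 54 (x) x 30 (y) x 80 mm tall, flat x faces; a copper winding bulges from each y side, 54 mm over all, foot flanges likewise. Origin: centre of its underside, z along its height. About 0.60 kg. Stands at one end of the box or, if rejected, on the pink mat; axes parallel to the box's.
- can_new: Spare can capacitor: plain aluminium cylinder with a black top, diameter 54, 92 mm tall, two brass terminals on top reach 100 mm. Origin: centre of its underside, z along its height. About 0.25 kg. Loose in one of the rack's places; z leans 30 degrees towards the robot, x runs up the slope.
- sink_new: Spare finned aluminium heat sink: block 54 x 54, 90 mm tall, upright fins parallel to its y-z plane, so its x faces are flat. Origin: centre of its underside, z along its height. About 0.40 kg. Loose in one of the rack's places; z leans 30 degrees towards the robot, x runs up the slope.
- trafo_new: Spare transformer: laminated steel core 54 (x) x 30 (y) x 80 mm tall, flat x faces; a copper winding bulges from each y side, 54 mm over all, foot flanges likewise. Origin: centre of its underside, z along its height. About 0.60 kg. Loose in one of the rack's places; z leans 30 degrees towards the robot, x runs up the slope.
- rack: Fixed grey metal rack, three places 85 mm apart along its y (at -85, 0, 85 mm), 261 mm wide. Origin: on the bench under its middle; x away from the robot, z vertical. Its floor rises 30 degrees towards +x, 50 mm above the bench at the parts' centres. The parts lean on a front lip 35 mm high (square to the floor); 28 mm walls part the places; open behind.
- box: Fixed open grey kit box, 76 mm (x) x 190 mm (y) x 35 mm high outside, walls and floor 5 mm. Origin: centre of its underside; z up. Two parts stand in it near its two ends (centres at about y = -60 and +60 mm), leaving a gap of about 66 mm in the middle.
- gap (a point): Middle of the empty place: centre of the box's inner floor (5 mm above the bench), axes as the box's.
- mat: Fixed pink square mat 110 x 110 mm, 5 mm thick, beyond the box. The rejected part stands on it. Origin: centre of its underside.
- meter: Bystander: yellow hand-held meter lying on the bench, 165 (x) x 78 x 34 mm, origin under its centre.
- calculator: Bystander: grey calculator lying on the bench, 130 (x) x 75 x 15 mm, origin under its centre.
- driver: Bystander: screwdriver lying on the bench, 190 mm long, along its x.
There are look-alikes about, which are no part of the job. What is shaped like the can_new but purple is not meant. What is shaped like the sink_old but turquoise is not meant.

How it is judged:
By the outcome, as a careful person would: the job done as asked, in the order asked, and still so for the second after the job is handed in, with the robot touching nothing.
It also fails if it takes over 42 s, if anything falls off the work surface, if the arm or the gripper's body presses on something with over 40 N, if the wrist force passes 120 N, or if a joint passes its speed limit or range.

## Working session

There is one attempt and no reset: what is moved stays moved. The work goes in short steps, Python scripts to look and compute and a tool call to move; the robot and the scene stay as the last step left them, time stands still between calls to the robot, and variables do not carry over. Pictures are saved under pics/ and viewed, at most 10 in all, crops included, and the job is handed in when it is done.

Besides the shell and the picture viewer there is one more tool, called after "Emit:" by a JSON object that holds its "fn" and its "kwargs", one argument or row to a line. drive_tool: Moves the arm, as the interface text tells. Its arguments: {"type":"object","properties":{"plan":{"type":"string"},"grip":{"type":"number"},"newtons":{"type":"number"}},"required":["plan"]}

```bash
mkdir -p pics
cat > h.py <<'E'
import numpy as np, cv2, pickle
from scipy.spatial.transform import Rotation as R
def rot(a):
    a=np.array(a,float)
    return a if a.shape==(3,3) else R.from_quat(a).as_matrix()
def snap(n,f):
    from bench import vision
    c=vision.camera(n); cv2.imwrite(f'pics/{f}.png',c['frame']); pickle.dump(c,open(f'{f}.pkl','wb')); return c
def load(f): return pickle.load(open(f'{f}.pkl','rb'))
def ray(c,px):
    K=np.array(c['mtx']); d=np.linalg.inv(K)@[px[0],px[1],1]; d=d*[1,-1,-1]
    return np.array(c['xyz'],float), rot(c['attitude'])@d
def onz(c,px,z):
    o,d=ray(c,px); return o+d*(z-o[2])/d[2]
def proj(c,P):
    v=rot(c['attitude']).T@(np.array(P,float)-np.array(c['xyz'])); v=v*[1,-1,-1]; u=np.array(c['mtx'])@v; return u[:2]/u[2]
E
python3 - <<'E'
from h import *
from bench import status
print(status.sense())
a=snap('scene','s0');b=snap('top','t0')
for c in(a,b): print({k:v for k,v in c.items() if k!='frame'})
E
```

```text
{'t': 0.0, 'joint_pos': array([ 1.15697768e+00,  3.42738810e-01,  1.52499411e+00, -1.04163541e-05,
        1.27537414e+00, -1.46009974e-01]), 'qvel': array([-0.00100486, -0.00078975,  0.00057049, -0.00172917,  0.00015802,
       -0.00074587]), 'joint_efforts': array([ 8.16277807e-04, -4.31248891e+01, -2.44215167e+01,  7.18762167e-02,
        5.58859447e-02, -1.38344622e-04]), 'eef_pos': array([138.75325645, 505.92853654, 226.04459788]), 'orientation': array([ 1.33502989e-01,  9.91048121e-01, -7.29108811e-04, -2.04407612e-04]), 'contact_force': array([ 0.55092031,  0.32019823, -0.61331193]), 'wrist_torque': array([-0.00092606,  0.01924437,  0.00985741]), 'grasp_force': 0.0, 'finger_gap': 91.92397965815434}
{'mtx': array([[465.27859602,   0.        , 260.19669771],
       [  0.        , 465.27859602, 179.24336517],
       [  0.        ,   0.        ,   1.        ]]), 'xyz': array([1164.80734398,  282.21027584, 1161.30490946]), 'attitude': array([0.14107658, 0.22542359, 0.83108942, 0.48843831])}
{'mtx': array([[373.22944592,   0.        , 251.41274696],
       [  0.        , 373.22944592, 195.63172269],
       [  0.        ,   0.        ,   1.        ]]), 'xyz': array([ 443.00954792,  -36.14976769, 1164.5085546 ]), 'attitude': array([ 0.05200981, -0.03945132, -0.69822561,  0.71289521])}
```

```bash
python3 -c "
import cv2
for n in('s0','t0'): cv2.imwrite(f'pics/{n}b.png',cv2.resize(cv2.imread(f'pics/{n}.png'),(800,600),interpolation=cv2.INTER_CUBIC))"
```

```text
(no output)
```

View pics/s0b.png

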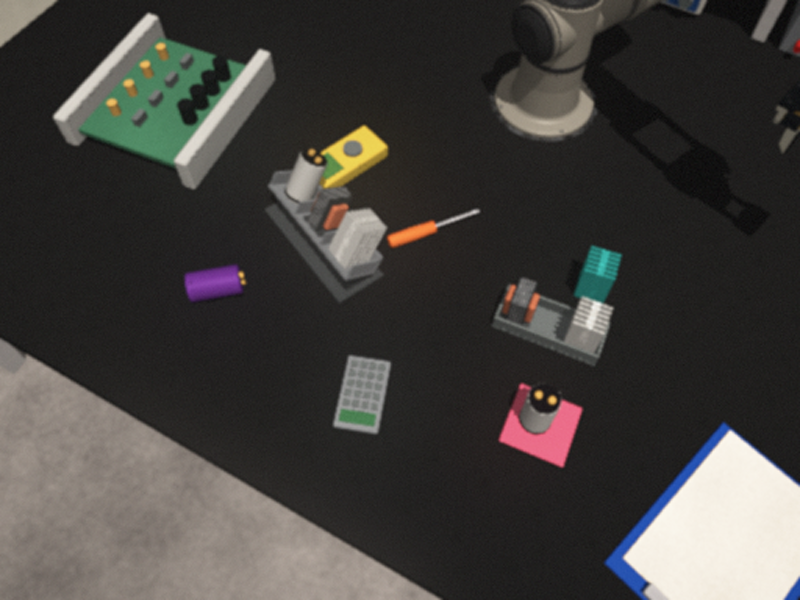

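View pics/t0b.png

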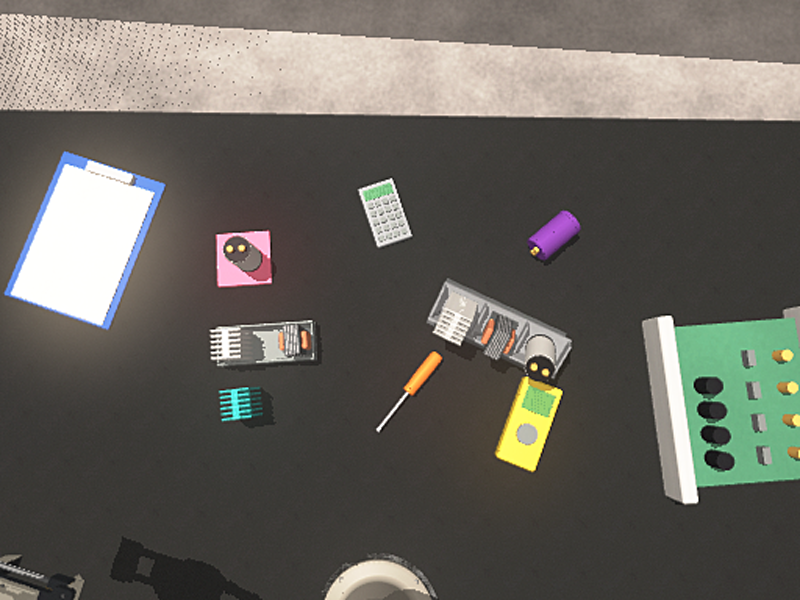

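The rejected part is the can capacitor, standing on the mat at about scene (540,408). Can look-alikes, in 800 px scene coordinates:
- Aluminium can in the rack at (305,178): this is the one I want.
- Purple can lying at (215,282): decoy.
- Rejected can on the mat at (540,408): stays where it is.

Next is a close crop to check this and to pick corners.

Run:
```python
from h import *
s=load('s0')['frame'];t=load('t0')['frame']
def crop(f,x,y): return cv2.resize(f[y:y+75,x:x+100],(400,300),interpolation=cv2.INTER_CUBIC)
# order: scene rack, top rack ; scene box, top box
cr=[(s,165,88),(t,268,172),(s,305,155),(t,125,195)]
i=[crop(*c) for c in cr]
cv2.imwrite('pics/m1.png',np.vstack([np.hstack(i[:2]),np.hstack(i[2:])]))
for n in('s0','t0'):
    f=load(n)['frame'];h=cv2.cvtColor(f,cv2.COLOR_BGR2HSV)
    for nm,lo,hi in(('brass',(15,110,120),(32,255,255)),('pink',(160,60,100),(179,200,255))):
        m=cv2.inRange(h,lo,hi);k,l,st,ce=cv2.connectedComponentsWithStats(m)
        print(n,nm,[(st[j,4],ce[j].round(1).tolist()) for j in range(1,k) if st[j,4]>=3])
```

```text
s0 brass [(np.int32(53), [103.3, 32.3]), (np.int32(54), [93.2, 43.6]), (np.int32(57), [82.9, 55.5]), (np.int32(60), [72.2, 67.9]), (np.int32(803), [226.5, 99.6]), (np.int32(15), [199.0, 97.0]), (np.int32(16), [203.3, 101.9]), (np.int32(19), [154.6, 177.2]), (np.int32(26), [344.3, 252.2]), (np.int32(26), [353.0, 255.5])]
s0 pink [(np.int32(1284), [346.6, 275.5])]
t0 brass [(np.int32(8), [146.1, 159.1]), (np.int32(6), [155.0, 159.0]), (np.int32(19), [341.7, 160.1]), (np.int32(6), [194.0, 218.5]), (np.int32(164), [270.0, 237.6]), (np.int32(81), [500.5, 227.0]), (np.int32(23), [341.2, 234.4]), (np.int32(20), [348.7, 237.9]), (np.int32(1120), [336.3, 273.6]), (np.int32(79), [503.7, 247.7]), (np.int32(71), [506.3, 268.2]), (np.int32(49), [507.8, 289.0])]
t0 pink [(np.int32(720), [155.7, 167.2])]
```

View pics/m1.png

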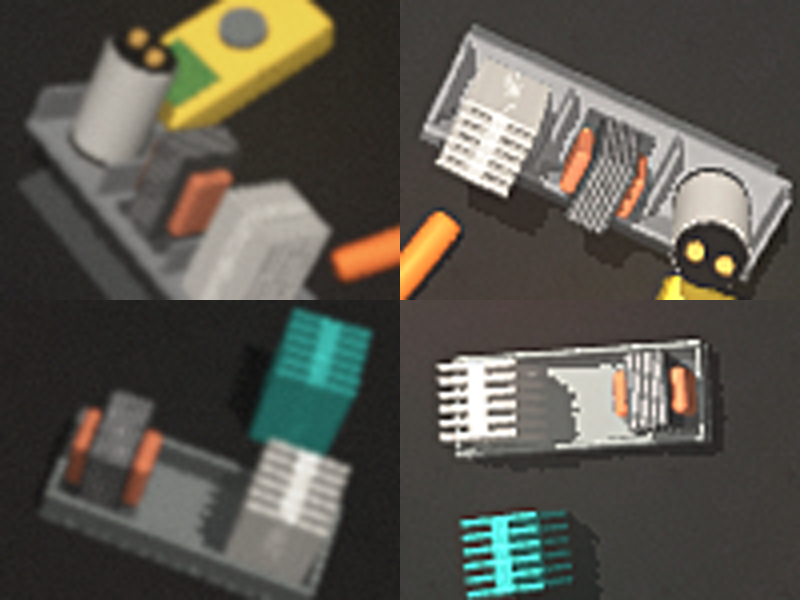

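The crop shows the plain aluminium can in the rack, in its -y end place, so the choice stands. The box gap lies between the sink (+y end) and the transformer (-y end).

Run:
```python
from h import *
s=load('s0');t=load('t0')
def tri(a,b):
    o1,d1=ray(s,a);o2,d2=ray(t,b);d1/=np.linalg.norm(d1);d2/=np.linalg.norm(d2)
    A=np.c_[d1,-d2];k=np.linalg.lstsq(A,o2-o1,rcond=None)[0];p,q=o1+k[0]*d1,o2+k[1]*d2
    return ((p+q)/2).round(1),np.linalg.norm(p-q).round(1)
T=[tri((203.3,101.9),(341.2,234.4)),tri((199,97),(348.7,237.9))];print(T)
M=[tri((353,255.5),(146.1,159.1)),tri((344.3,252.2),(155,159))];print('matcan',M)
f=lambda u,v,x,y:((u+.5)/4-.5+x,(v+.5)/4-.5+y)
st=lambda u,v:f(u,v,165,88); tt=lambda u,v:f(u,v,268,172); sb=lambda u,v:f(u,v,305,155); tb=lambda u,v:f(u,v,125,195)
a,b=[onz(t,tt(*p),110) for p in((74,27),(390,184))];print('rear edge',a,b,np.linalg.norm(a-b),np.degrees(np.arctan2(*(a-b)[:2])))
print('rear -y corner',tri(st(30,122),tt(390,184)))
B=[onz(t,tb(*p),35).round(1) for p in((60,156),(312,143),(305,40),(55,55))];print('box',B)
B=np.array(B)
for i in range(4): d=B[i]-B[(i+1)%4];print(np.linalg.norm(d),np.degrees(np.arctan2(d[0],d[1])))
print('box -y rear',tri(sb(42,212),tb(305,40)),'box +y rear',tri(sb(316,296),tb(55,55)))
print('mat',onz(t,(155.7,167.2),5))
```

```text
[(array([ 475.3, -265.4,  133.9]), np.float64(2.1)), (array([ 466.2, -285.7,  134.2]), np.float64(2.2))]
matcan [(array([682.6, 291.5, 105.5]), np.float64(3.7)), (array([683.8, 268.2, 101.1]), np.float64(0.6))]
rear edge [ 631.84421798 -114.1442636   110.        ] [ 523.99615083 -337.19152449  110.        ] 247.75246956949223 25.804748909935498
rear -y corner (array([ 527.5, -350.1,   65. ]), np.float64(0.1))
box [array([467.2, 321.4,  35. ]), array([481.1, 130.7,  35. ]), array([559.1, 139.1,  35. ]), array([543.8, 329.9,  35. ])]
191.20590995050335 -4.1688799549951
78.45100381766954 -96.14662565964667
191.4124604094519 175.41533712426826
77.07016283880549 83.66801799461466
box -y rear (array([561.5, 142.7,  11.8]), np.float64(0.0)) box +y rear (array([543.1, 330.5,  37.2]), np.float64(2.7))
mat [678.8416087  292.33384899   5.        ]
```

```bash
cat >> h.py <<'E'
def go(*wps,turn=0,step=50):
    """shifts (tool axes, after a turn [deg about tool z] done beforehand) through world TCP waypoints"""
    from bench import status
    s=status.sense(); p=np.array(s['eef_pos']); M=(R.from_quat(s['orientation'])*R.from_euler('z',turn,degrees=True)).as_matrix()
    y=M[:,1];print('at',p.round(1),'yaw(tool y) after turn',np.degrees(np.arctan2(y[1],y[0])).round(1),'z',M[:,2].round(3))
    for w in wps:
        d=M.T@(np.array(w,float)-p); n=int(np.ceil(np.abs(d).max()/step)); print(w,'total',d.round(1),n,'rows of',(d/max(n,1)).round(1)); p=np.array(w,float)
E
python3 -c "
from h import *
go((480,100,300),(483,-282,260),(483,-282,160),turn=10.2)"
```

```text
at [138.8 506.  226.1] yaw(tool y) after turn 64.5 z [-0.001 -0.001 -1.   ]
(480, 100, 300) total [-482.9 -219.2  -73.5] 10 rows of [-48.3 -21.9  -7.4]
(483, -282, 260) total [-167.4 -343.3   40.5] 7 rows of [-23.9 -49.    5.8]
(483, -282, 160) total [  0.    0.1 100. ] 2 rows of [ 0.   0.1 50. ]
```

Emit:
{"fn": "drive_tool", "kwargs": {
  "plan": "0 0 -35 10.2;-50 -22 -5 0;-50 -22 -5 0;-50 -22 -5 0;-50 -22 -5 0;-50 -22 -5 0;-50 -22 -5 0;-50 -22 -5 0",
  "grip": 68
}}

```text
t: 1.1
eef_pos: [389.1, 214.9, 296.7]
orientation: [0.221, 0.975, 0.0, -0.0]
contact_force: [0.5, 0.1, -0.4]
finger_gap: 68.0
grasp_force: 0.0
```

Emit:
{"fn": "drive_tool", "kwargs": {
  "plan": "-50 -22 0 0;-50 -22 0 0;-48 -39 0 0;-40 -53 0 0;-40 -53 0 0;-40 -53 0 0;-40 -53 0 0;0 -53 0 0"
}}

```text
t: 2.1
eef_pos: [513.4, -217.7, 295.2]
orientation: [0.221, 0.975, 0.0, -0.001]
contact_force: [0.9, 0.7, 0.6]
finger_gap: 68.0
grasp_force: 0.0
```

Run:
```python
from h import *
go((483,-282,240))
c=snap('wrist','w1'); print(c['xyz'],c['attitude'])
for P in((475.3,-265.4,135),(466.2,-285.7,135),(483,-282,110)): print(proj(c,P))
```

```text
at [ 513.4 -217.7  295.2] yaw(tool y) after turn 64.4 z [-0.001  0.001 -1.   ]
(483, -282, 240) total [ -0.4 -71.2  55.2] 2 rows of [ -0.2 -35.6  27.6]
[ 453.89751545 -190.8306305   454.25851745] [-0.10714626 -0.06737134  0.52866065  0.83934421]
[209.91452373 167.57991695]
[190.16135941 168.07444207]
[204.47006295 175.76762754]
```

View pics/w1.png

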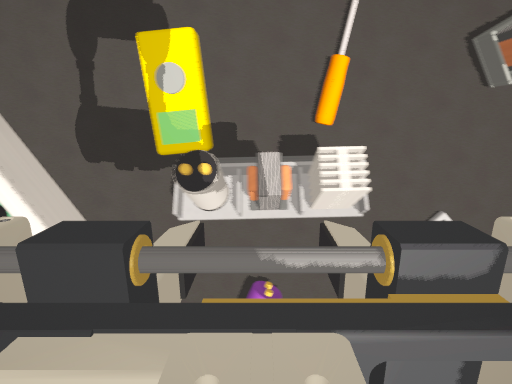

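The wrist view shows the can's terminals at (186,169) and (206,169). That is about 4 px left of my prediction, so I'll correct about 3 mm towards rack -y and look again from closer.

Emit:
{"fn": "drive_tool", "kwargs": {
  "plan": "0 -37 35 0;0 -37 35 0;0 0 0 0"
}}

```text
t: 2.52
eef_pos: [478.7, -282.5, 223.5]
orientation: [0.223, 0.975, 0.001, -0.003]
contact_force: [-0.3, 0.4, 0.6]
finger_gap: 67.9
grasp_force: 0.0
```

Run:
```python
from h import *
go((483,-282,240))
c=snap('wrist','w2')
h=cv2.cvtColor(c['frame'],cv2.COLOR_BGR2HSV)
m=cv2.inRange(h,(15,110,100),(32,255,255));k,l,st,ce=cv2.connectedComponentsWithStats(m)
print([(int(st[j,4]),ce[j].round(1).tolist(),onz(c,ce[j],136.6).round(1).tolist()) for j in range(1,k) if st[j,4]>=15])
for P in((475.3,-265.4,135),(466.2,-285.7,135)): print(proj(c,P))
```

```text
at [ 478.7 -282.5  223.5] yaw(tool y) after turn 64.3 z [-0.005  0.004 -1.   ]
(483, -282, 240) total [ -3.5   2.3 -16.5] 1 rows of [ -3.5   2.3 -16.5]
[(7179, [220.2, 77.5], [374.6, -270.7, 136.6]), (1882, [408.1, 86.7], [446.9, -136.9, 136.6]), (162, [274.4, 186.0], [474.4, -269.4, 136.6]), (161, [249.7, 186.7], [465.5, -289.3, 136.6]), (601, [137.8, 260.4], [483.4, -415.7, 136.6]), (602, [385.1, 260.2], [584.6, -205.8, 136.6]), (1881, [377.0, 299.0], [620.5, -227.1, 136.6])]
[278.84719679 184.59747128]
[253.73320051 185.29310742]
```

View pics/w2.png

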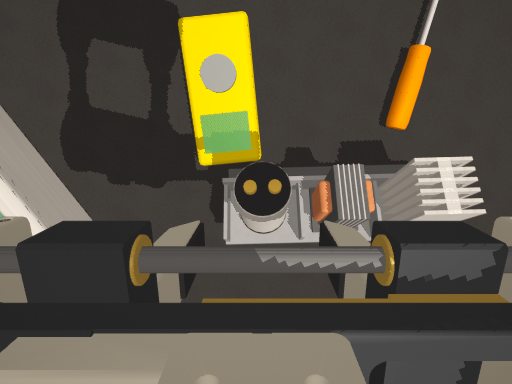

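The wrist view has the can's terminals at (250,187) and (274,186), so their midpoint is level with the finger midline at column 261. The fingers will clear the transformer, so I descend.

Emit:
{"fn": "drive_tool", "kwargs": {
  "plan": "-5 0 20 0;0 0 30 0;0 0 30 0;0 0 25 0;0 0 15 0;0 0 10 0;0 0 0 0"
}}

```text
t: 3.45
eef_pos: [485.9, -283.8, 96.8]
orientation: [0.221, 0.975, 0.0, 0.0]
contact_force: [0.5, 0.1, -0.7]
finger_gap: 68.1
grasp_force: 0.0
```

Emit:
{"fn": "drive_tool", "kwargs": {
  "plan": "0 0 0 0;0 0 0 0;0 0 0 0;0 0 0 0",
  "grip": 40,
  "newtons": 12
}}

```text
t: 3.95
eef_pos: [485.9, -284.3, 97.4]
orientation: [0.221, 0.975, -0.0, 0.001]
contact_force: [-1.7, 0.7, 4.1]
finger_gap: 53.4
grasp_force: 12.0
```

Emit:
{"fn": "drive_tool", "kwargs": {
  "plan": "0 0 -10 0;0 0 -20 0;0 0 -30 0;0 0 -40 0;0 0 -30 0;0 0 0 0"
}}

```text
t: 4.7
eef_pos: [486.4, -284.5, 228.7]
orientation: [0.221, 0.975, -0.001, 0.002]
contact_force: [0.5, 0.2, -2.8]
finger_gap: 53.8
grasp_force: 12.0
```

Run:
```python
from h import *
t=load('t0')
sp=onz(t,(232,205),0);print(sp)
go((*sp[:2],220),)
c=snap('scene','s2');w=snap('wrist','w3')
cv2.imwrite('pics/m2.png',np.hstack([cv2.resize(c['frame'][60:200,130:270],(400,400)),cv2.resize(w['frame'][60:360,112:412],(400,400))]))
```

```text
[563.5260578   46.53181823   0.        ]
at [ 486.4 -284.5  228.7] yaw(tool y) after turn 64.5 z [ 0.003 -0.003 -1.   ]
(np.float64(563.5260577952816), np.float64(46.53181822689511), 220) total [ 73.1 331.9   8.1] 7 rows of [10.4 47.4  1.2]
```

View pics/m2.png

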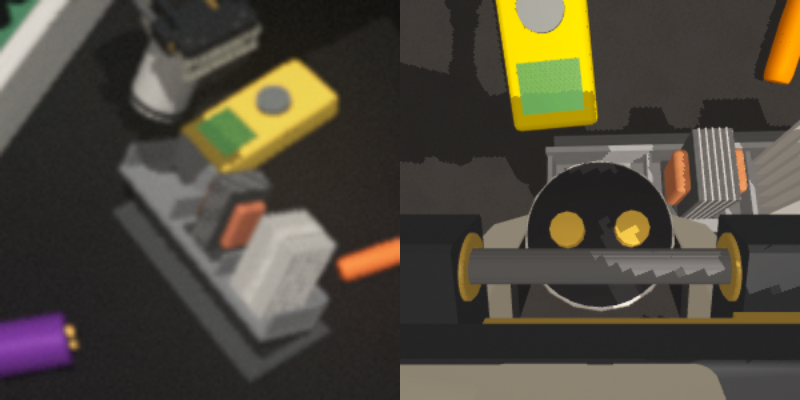

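The scene crop shows the can hanging clear of the rack. In the wrist crop the terminals are about (237,232) and (285,232) in full-frame pixels. I'll estimate the tilt from those.

```bash
cat >> h.py <<'E'
def tilt(f,hg=28):
    from bench import status
    s=status.sense(); M=R.from_quat(s['orientation']).as_matrix(); G=np.array(s['eef_pos'])-19*M[:,2]
    c=load(f); h=cv2.cvtColor(c['frame'],cv2.COLOR_BGR2HSV)[:,205:320]
    m=cv2.inRange(h,(15,90,70),(32,255,255));k,l,st,ce=cv2.connectedComponentsWithStats(m)
    print([(int(st[j,4]),(ce[j]+[205,0]).round(1).tolist()) for j in range(1,k) if st[j,4]>=40 and ce[j][1]>150])
    for a in range(-10,36,5): print(a,proj(c,G+hg*(np.sin(np.radians(a))*M[:,0]-np.cos(np.radians(a))*M[:,2])).round(1))
E
python3 -c "
from h import *
tilt('w3')"
```

```text
[(600, [285.5, 231.1]), (597, [237.1, 231.9]), (575, [262.0, 300.0])]
-10 [265.2 281.8]
-5 [265.2 277.4]
0 [265.2 272.5]
5 [265.2 267.4]
10 [265.2 262. ]
15 [265.2 256.5]
20 [265.2 250.9]
25 [265.2 245.2]
30 [265.2 239.6]
35 [265.2 234. ]
```

Emit:
{"fn": "drive_tool", "kwargs": {
  "plan": "5 45 -20 0;10 50 0 0;10 50 0 0;12 50 0 0;12 50 0 0;12 50 0 0;12 40 0 0;0 0 0 0"
}}

```text
t: 5.8
eef_pos: [563.3, 52.7, 244.2]
orientation: [0.219, 0.976, 0.0, -0.002]
contact_force: [0.5, -0.6, -1.9]
finger_gap: 53.6
grasp_force: 12.0
```

Emit:
{"fn": "drive_tool", "kwargs": {
  "plan": "0 0 50 0;0 0 50 0;0 0 40 0;0 0 25 0;0 0 0 0"
}}

```text
t: 6.42
eef_pos: [561.7, 48.9, 78.6]
orientation: [0.221, 0.975, -0.001, -0.004]
contact_force: [0.3, 0.7, -2.8]
finger_gap: 53.8
grasp_force: 12.0
```

Emit:
{"fn": "drive_tool", "kwargs": {
  "plan": "0 0 0 0;0 0 0 0;0 0 0 0",
  "newtons": 5
}}

```text
t: 6.8
eef_pos: [564.7, 49.7, 82.7]
orientation: [0.221, 0.975, 0.0, 0.001]
contact_force: [-0.2, -0.2, -2.9]
finger_gap: 53.4
grasp_force: 5.0
```

```bash
python3 -c "
from h import *
snap('wrist','w4');tilt('w4')"
```

```text
[(603, [285.5, 231.1]), (601, [237.1, 231.8]), (575, [262.0, 300.0])]
-10 [264.9 283.9]
-5 [265.  279.4]
0 [265.  274.5]
5 [265.  269.4]
10 [265. 264.]
15 [265.  258.4]
20 [265.  252.7]
25 [265. 247.]
30 [265.  241.3]
35 [264.9 235.7]
```

Emit:
{"fn": "drive_tool", "kwargs": {
  "plan": "0 0 8 0;0 0 7 0;0 0 0 0"
}}

```text
t: 7.22
eef_pos: [563.6, 49.8, 65.7]
orientation: [0.221, 0.975, -0.0, -0.001]
contact_force: [0.2, 0.2, -2.9]
finger_gap: 53.8
grasp_force: 5.0
```

Emit:
{"fn": "drive_tool", "kwargs": {
  "plan": "0 0 0 0;0 0 0 0;0 0 0 0",
  "newtons": 3
}}

```text
t: 7.6
eef_pos: [564.3, 49.7, 66.9]
orientation: [0.221, 0.975, 0.0, 0.0]
contact_force: [-0.5, -0.1, -2.8]
finger_gap: 54.0
grasp_force: 3.0
```

```bash
python3 -c "
from h import *
snap('wrist','w5');tilt('w5')"
```

```text
[(220, [284.6, 241.6]), (197, [238.3, 241.9]), (575, [262.0, 300.0])]
-10 [264.9 284.4]
-5 [264.9 279.9]
0 [265.  275.1]
5 [265.  269.9]
10 [265.  264.5]
15 [265.  258.9]
20 [265.  253.2]
25 [265.  247.5]
30 [264.9 241.8]
35 [264.9 236.2]
```

At 3 N the can is swinging towards upright. I'll give it more time.

Emit:
{"fn": "drive_tool", "kwargs": {
  "plan": "0 0 0 0;0 0 0 0;0 0 0 0;0 0 0 0;0 0 0 0;0 0 0 0"
}}

```text
t: 8.4
eef_pos: [564.2, 49.8, 66.7]
orientation: [0.221, 0.975, 0.0, -0.0]
contact_force: [0.2, -0.7, -3.5]
finger_gap: 54.0
grasp_force: 3.0
```

Run:
```python
from h import *
a=snap('wrist','w6');tilt('w6');c=snap('scene','s6')
u=proj(c,(564,50,60)).astype(int);print(u)
f=c['frame'][u[1]-60:u[1]+60,u[0]-60:u[0]+60]
cv2.imwrite('pics/m3.png',np.hstack([cv2.resize(f,(400,400)),cv2.resize(a['frame'][150:350,160:360],(400,400))]))
```

```text
[(221, [284.6, 241.6]), (197, [238.3, 241.9]), (575, [262.0, 300.0])]
-10 [264.9 284.4]
-5 [264.9 279.9]
0 [265. 275.]
5 [265.  269.8]
10 [265.  264.4]
15 [265.  258.8]
20 [265.  253.1]
25 [265.  247.4]
30 [264.9 241.7]
35 [264.9 236.1]
[286 185]
```

View pics/m3.png

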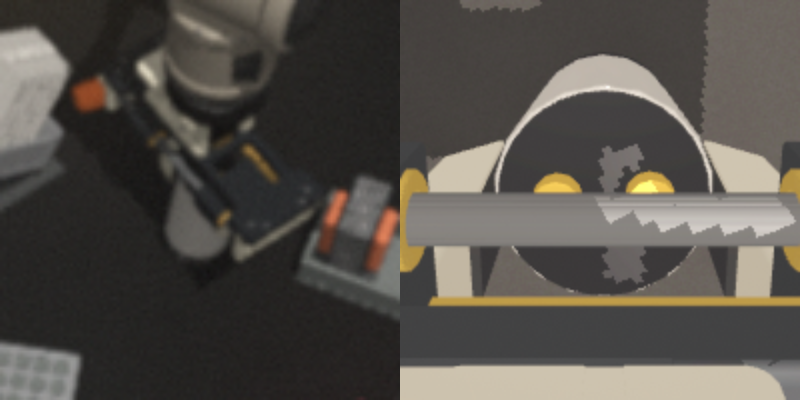

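The scene crop shows the can hanging just above the bench, leaning roughly 15-20°. In the wrist crop its black top is centred near (262,246) in full-frame pixels. It has stopped on pad friction, so I'll touch its lower edge to the bench and drag away from the robot to bring it upright.

Emit:
{"fn": "drive_tool", "kwargs": {
  "plan": "0 0 4 0;0 0 4 0;0 0 0 0"
}}

```text
t: 8.88
eef_pos: [564.8, 49.7, 59.0]
orientation: [0.221, 0.975, 0.0, 0.001]
contact_force: [1.7, -1.4, 1.4]
finger_gap: 53.8
grasp_force: 3.0
```

Emit:
{"fn": "drive_tool", "kwargs": {
  "plan": "-4 0 2 0;-6 0 2 0;-6 0 1 0;0 0 0 0"
}}

```text
t: 9.38
eef_pos: [578.8, 42.8, 53.3]
orientation: [0.221, 0.975, 0.0, -0.0]
contact_force: [0.6, 0.4, -0.5]
finger_gap: 54.0
grasp_force: 3.0
```

```bash
python3 -c "
from h import *
snap('wrist','w7');tilt('w7')"
```

```text
[(241, [235.7, 277.3]), (226, [287.0, 277.1]), (575, [262.0, 300.0])]
-10 [264.9 283.9]
-5 [265.  279.4]
0 [265.  274.6]
5 [265.  269.4]
10 [265. 264.]
15 [265.  258.4]
20 [265.  252.7]
25 [265. 247.]
30 [265.  241.3]
35 [264.9 235.7]
```

The can is now standing close to upright on the bench. I'll release it so it stands flat, then regrip firmly.

Emit:
{"fn": "drive_tool", "kwargs": {
  "plan": "0 0 0 0;0 0 0 0;0 0 0 0;0 0 0 0;0 0 0 0",
  "grip": 68
}}

```text
t: 10.05
eef_pos: [578.7, 42.9, 53.8]
orientation: [0.221, 0.975, 0.0, 0.0]
contact_force: [-0.2, 0.1, 0.6]
finger_gap: 67.9
grasp_force: 0.0
```

Run:
```python
from h import *
a=snap('wrist','w8');tilt('w8');c=snap('scene','s8');u=proj(c,(579,43,60)).astype(int)
f=c['frame'][u[1]-60:u[1]+60,u[0]-60:u[0]+60]
cv2.imwrite('pics/m4.png',np.hstack([cv2.resize(f,(400,400)),cv2.resize(a['frame'][150:350,160:360],(400,400))]))
```

```text
[(339, [286.6, 239.9]), (315, [237.0, 240.3]), (575, [262.0, 300.0])]
-10 [265.  284.4]
-5 [265.  279.9]
0 [265. 275.]
5 [265.  269.9]
10 [265.  264.5]
15 [265.  258.9]
20 [265.  253.2]
25 [265.  247.4]
30 [265.  241.8]
35 [265.  236.2]
```

View pics/m4.png

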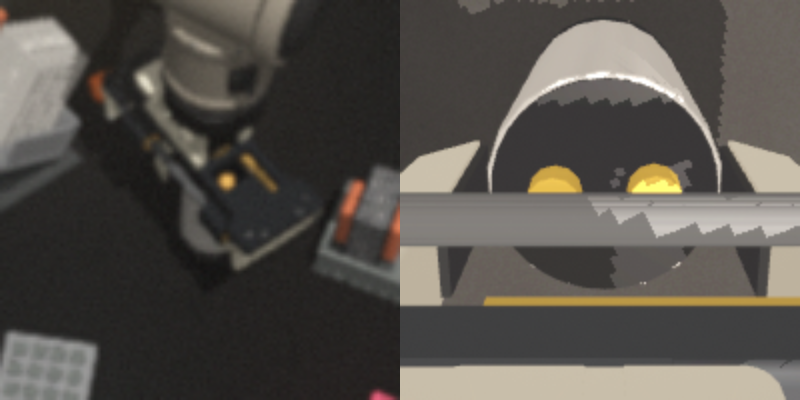

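The wrist crop shows the can standing free. The black top is centred at about y=243 and the base edge at about y=160 in full-frame pixels. I'll check that it is upright and work out its offset.

Run:
```python
from h import *
from bench import status
s=status.sense(); M=R.from_quat(s['orientation']).as_matrix(); p=np.array(s['eef_pos']);c=load('w8')
X=M[:,0].copy();X[2]=0
for o in range(0,21,4):
    A=p+X*o; P=lambda z,r:proj(c,(*(A+X*r)[:2],z)).round(0)
    print(o,'term',P(100,0),'rim near',P(92,27),'rim far',P(92,-27),'base near',P(0,27))
```

```text
0 term [265. 274.] rim near [265. 210.] rim far [265. 315.] base near [264. 173.]
4 term [265. 266.] rim near [265. 201.] rim far [265. 308.] base near [264. 167.]
8 term [265. 258.] rim near [265. 192.] rim far [265. 301.] base near [264. 162.]
12 term [265. 249.] rim near [265. 183.] rim far [265. 294.] base near [264. 157.]
16 term [265. 240.] rim near [265. 174.] rim far [265. 286.] base near [264. 151.]
20 term [265. 231.] rim near [265. 165.] rim far [265. 279.] base near [264. 146.]
```

All three edges fit an upright can offset about 11 mm along tool +x. I'll recentre and grip.

Emit:
{"fn": "drive_tool", "kwargs": {
  "plan": "6 0 0 0;5 0 0 0;0 0 0 0"
}}

```text
t: 10.52
eef_pos: [568.2, 47.9, 53.7]
orientation: [0.221, 0.975, 0.0, -0.0]
contact_force: [0.4, 0.2, 0.2]
finger_gap: 68.2
grasp_force: 0.0
```

Emit:
{"fn": "drive_tool", "kwargs": {
  "plan": "0 0 0 0;0 0 0 0;0 0 0 0;0 0 0 0;0 0 0 0",
  "grip": 40,
  "newtons": 20
}}

```text
t: 11.15
eef_pos: [568.9, 47.6, 53.7]
orientation: [0.221, 0.975, 0.0, 0.0]
contact_force: [0.3, 0.8, 0.2]
finger_gap: 53.4
grasp_force: 20.0
```

Emit:
{"fn": "drive_tool", "kwargs": {
  "plan": "0 0 -20 0;0 0 -40 10.5;0 0 -45 10.5;0 0 -45 10.5;0 0 -20 10.5;0 0 0 10.5;0 0 0 7;0 0 0 0"
}}

```text
t: 12.15
eef_pos: [568.2, 47.6, 223.1]
orientation: [0.675, 0.737, -0.0, -0.001]
contact_force: [-0.6, 1.0, -1.9]
finger_gap: 53.4
grasp_force: 20.0
```

Run:
```python
from h import *
go((513,230,222)); c=snap('top','t9')
# box rim by clean line: lower(-x) and +/-y ends, from top picture t0
```

```text
at [568.2  47.6 223.1] yaw(tool y) after turn 5.0 z [-0.002  0.    -1.   ]
(513, 230, 222) total [186.6 -39.1   1.2] 4 rows of [46.6 -9.8  0.3]
```

Emit:
{"fn": "drive_tool", "kwargs": {
  "plan": "40 -13 0 0;45 -13 0 0;45 -13 0 0;0 0 0 0;0 0 0 0"
}}

```text
t: 12.82
eef_pos: [518.7, 173.5, 223.5]
orientation: [0.675, 0.738, -0.0, 0.0]
contact_force: [-0.4, -0.5, -2.6]
finger_gap: 53.4
grasp_force: 20.0
```

Run:
```python
from h import *
go((513,230,222)); c=snap('wrist','w9')
cv2.imwrite('pics/w9b.png',cv2.resize(c['frame'],(800,600)))
for P in((467.2,321.4,35),(481.1,130.7,35),(559.1,139.1,35),(543.8,329.9,35)): print((proj(c,P)*800/512).round(0))
```

```text
at [518.7 173.5 223.5] yaw(tool y) after turn 5.1 z [-0. -0. -1.]
(513, 230, 222) total [56.8 -0.7  1.5] 2 rows of [28.4 -0.3  0.8]
[353.  59.]
[356. 320.]
[453. 319.]
[462.  57.]
```

View pics/w9b.png

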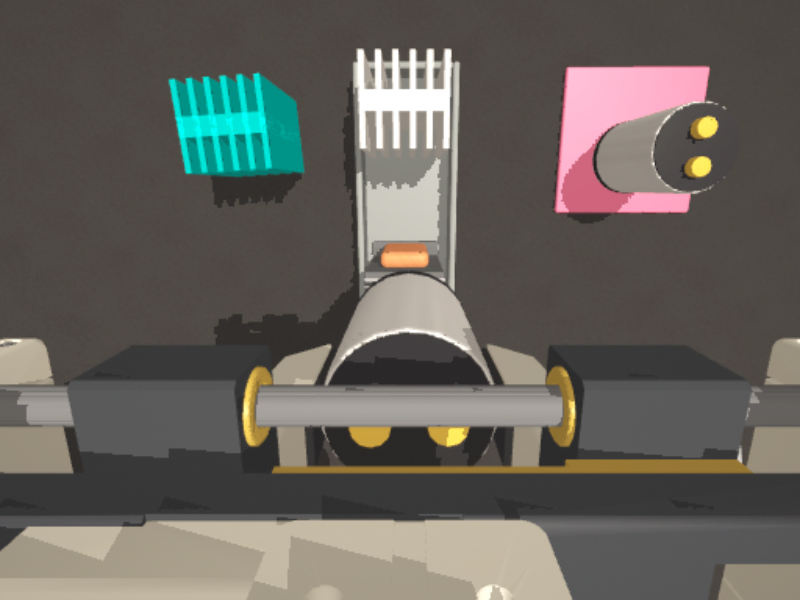

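The wrist view shows the gap between the sink (near edge y≈150 of 800x600) and the transformer winding (y≈243). The box far rim is at y≈63, about 5 px nearer than predicted, and the box midline is at column 406.5 against a finger midline of 409.5. I'll refine the gap centre from this view.

Run:
```python
from h import *
from bench import status
s=status.sense();M=R.from_quat(s['orientation']).as_matrix();p=np.array(s['eef_pos']);c=load('w9')
def T(u,v,z): return (M.T@(onz(c,(u/1.5625,v/1.5625),z)-p))[:2].round(1)
print('far rim corners',T(356,64,35),T(458,63,35),'centre x = minus 95')
print('sink top near edge',T(363,150,95),T(447,148,95),'minus 33', 'sink far',T(404,50,95))
for z in(50,60,70,80): print('winding far top',z,T(404,243,z),'plus 33')
print('finger mid',T(409.5,400,242.5),'edges @285',T(361,285,35),T(453,285,35))
print('term',T(370,432,272),T(448,432,272), 'matcan',T(700,147,105),'mat',[T(*q,5) for q in((566,67),(709,68),(556,212),(687,212))])
```

```text
far rim corners [149.5 -36.3] [150.2  35.5] centre x = minus 95
sink top near edge [ 87.5 -27. ] [88.8 24.2] minus 33 sink far [142.4  -1.9]
winding far top 50 [25.6 -2.5] plus 33
winding far top 60 [26.8 -2.4] plus 33
winding far top 70 [28.  -2.3] plus 33
winding far top 80 [29.2 -2.2] plus 33
finger mid [-4.8  1.2] edges @285 [ -9.5 -36.9] [-9.4 36.2]
term [ 0.4 -9.8] [ 0.4 11.8] matcan [ 88.6 171.8] mat [array([154.8, 121.3]), array([154.2, 230.9]), array([ 45.9, 122.8]), array([ 46. , 231.2])]
```

Estimates agree: shift +55 along tool x and about -1.5 along tool y. The expected TCP z at seating is about 58.7.

Emit:
{"fn": "drive_tool", "kwargs": {
  "plan": "28 -1.5 0 0;27 0 0 0;0 0 0 0;0 0 0 0"
}}

```text
t: 13.38
eef_pos: [512.8, 227.2, 223.6]
orientation: [0.676, 0.737, -0.0, 0.0]
contact_force: [0.3, 0.2, -3.3]
finger_gap: 53.9
grasp_force: 20.0
```

Emit:
{"fn": "drive_tool", "kwargs": {
  "plan": "0 0 30 0;0 0 30 0;0 0 15 0;0 0 0 0;0 0 0 0"
}}

```text
t: 14.0
eef_pos: [513.3, 228.3, 149.9]
orientation: [0.676, 0.737, 0.001, 0.001]
contact_force: [0.2, -0.2, -2.8]
finger_gap: 53.5
grasp_force: 20.0
```

Run:
```python
from h import *
go((518.7-55*.09-1.4,173.5+54.7,60)); c=snap('wrist','w10'); t=snap('top','t10'); s=snap('scene','s10')
w=cv2.resize(c['frame'][:288],(800,450))
u=proj(s,(513,228,80)).astype(int)
cv2.imwrite('pics/m5.png',np.hstack([cv2.resize(c['frame'][80:300,150:370],(400,400)),cv2.resize(s['frame'][u[1]-50:u[1]+50,u[0]-50:u[0]+50],(400,400))]))
```

```text
at [513.3 228.3 149.9] yaw(tool y) after turn 4.9 z [ 0.002  0.001 -1.   ]
(512.35, 228.2, 60) total [-0.1 -1.1 89.9] 2 rows of [-0.1 -0.6 44.9]
```

View pics/m5.png

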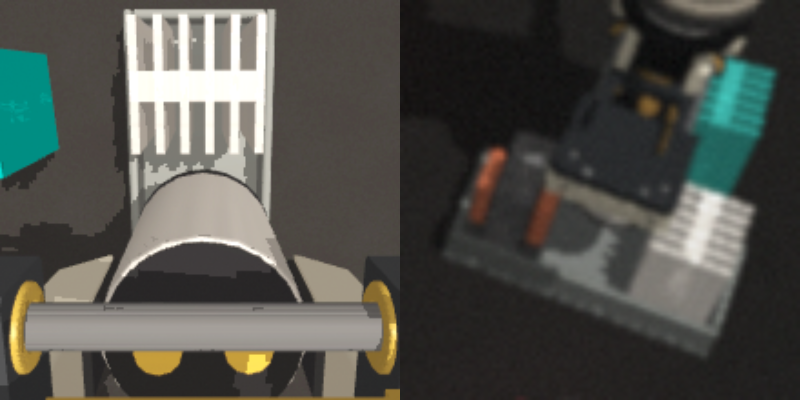

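The wrist crop shows the can below the sink with the box walls evenly either side. The box centre is at column ~201 and the can at ~204, with the sink's near edge at y≈153. One numeric check of the sink clearance, then I lower.

Run:
```python
from h import *
from bench import status
s=status.sense();M=R.from_quat(s['orientation']).as_matrix();p=np.array(s['eef_pos']);c=load('w10')
T=lambda u,v,z:(M.T@(onz(c,(150+u*.55,80+v*.55),z)-p))[:2].round(1)
print('sink near edge (33)',T(200,153,95),'can base near edge (27)',T(204,172,p[2]-53.7),'rims',T(125,12,35),T(273,12,35))
```

```text
sink near edge (33) [32.7  0.2] can base near edge (27) [25.   1.9] rims [ 93.9 -37.1] [93.8 36.2]
```

Emit:
{"fn": "drive_tool", "kwargs": {
  "plan": "0 -1 22 0;0 0 22 0;0 0 20 0;0 0 14 0;0 0 5 0;0 0 0 0;0 0 0 0"
}}

```text
t: 15.02
eef_pos: [511.9, 228.5, 66.5]
orientation: [0.676, 0.737, 0.001, 0.0]
contact_force: [-0.5, -0.0, -2.7]
finger_gap: 53.5
grasp_force: 20.0
```

Emit:
{"fn": "drive_tool", "kwargs": {
  "plan": "0 0 2 0;0 0 2 0;0 0 2 0;0 0 0 0"
}}

```text
t: 15.52
eef_pos: [511.2, 228.3, 59.5]
orientation: [0.676, 0.737, -0.0, -0.0]
contact_force: [0.1, 0.1, -2.6]
finger_gap: 53.7
grasp_force: 20.0
```

Emit:
{"fn": "drive_tool", "kwargs": {
  "plan": "0 0 1 0;0 0 0 0"
}}

```text
t: 15.78
eef_pos: [511.5, 228.3, 58.8]
orientation: [0.676, 0.737, 0.0, 0.0]
contact_force: [-0.0, -0.5, -2.8]
finger_gap: 54.0
grasp_force: 20.0
```

Emit:
{"fn": "drive_tool", "kwargs": {
  "plan": "0 0 1 0;0 0 0 0"
}}

```text
t: 16.02
eef_pos: [511.5, 228.4, 58.7]
orientation: [0.676, 0.737, 0.0, 0.0]
contact_force: [-2.4, -0.7, 6.8]
finger_gap: 53.9
grasp_force: 20.0
```

The can is seated on the box floor: the contact force rose to 6.8 N at z≈58.7. I'll release and back off.

Emit:
{"fn": "drive_tool", "kwargs": {
  "plan": "0 0 0 0;0 0 0 0;0 0 0 0;0 0 0 0",
  "grip": 68
}}

```text
t: 16.52
eef_pos: [511.4, 228.3, 57.7]
orientation: [0.676, 0.737, 0.0, -0.0]
contact_force: [0.8, -0.5, -0.5]
finger_gap: 68.0
grasp_force: 0.0
```

Emit:
{"fn": "drive_tool", "kwargs": {
  "plan": "0 0 -10 0;0 0 -25 0;0 0 -40 0;0 0 -50 0;-50 0 -20 0;-50 0 0 0;0 0 0 0;0 0 0 0"
}}

```text
t: 17.52
eef_pos: [520.0, 129.0, 203.1]
orientation: [0.676, 0.737, 0.0, -0.0]
contact_force: [-0.0, 0.4, 0.3]
finger_gap: 67.9
grasp_force: 0.0
```

Run:
```python
from h import *
go((513,228,200)); c=snap('wrist','w11')
h=cv2.cvtColor(c['frame'],cv2.COLOR_BGR2HSV)
m=cv2.inRange(h,(15,90,70),(32,255,255));k,l,st,ce=cv2.connectedComponentsWithStats(m)
for j in range(1,k):
    if st[j,4]>=20 and ce[j][1]<240: print(int(st[j,4]),ce[j].round(1),onz(c,ce[j],105).round(1))
for z in(0,): print('expected',proj(c,(512,228,105)))
```

```text
at [520.  129.  203.1] yaw(tool y) after turn 4.9 z [ 0.     0.001 -1.   ]
(513, 228, 200) total [99.2  1.5  3.2] 2 rows of [49.6  0.7  1.6]
301 [478.   18.9] [681.5 286.7 105. ]
279 [473.1  48.7] [683.4 265.  105. ]
190 [274.4  77. ] [523.4 229.6 105. ]
189 [248.4  77.5] [501.6 227.4 105. ]
166 [261.1 123.2] [515.5 191.2 105. ]
104 [261.3 166.3] [518.8 153.6 105. ]
expected [260.7592828   77.80707028]
```

The terminals are where an upright can in the gap would put them: (512.5, 228.5) at z=105, 22 mm apart. The can on the mat hasn't moved.

```bash
python3 -c "
from bench import job_done
print(job_done())"
```

```text
the job is handed in; nothing more can be done
None
```

The spare can capacitor now stands upright on the box floor, in the gap between the heat sink and the transformer, and the job is handed in at about 17.6 s of the 42 s allowed; on the way I stood it briefly on the open bench to straighten it before regripping.

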